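Refit the bay cover of a detector module

ROBOT

A 6-joint arm with a two-finger parallel gripper is mounted at the origin on the work surface. World frame = base frame: x ahead of the robot, y to its left, z up, the work surface at z = 0. Lengths are in m, angles in rad, forces in N, time in s.
With the tool pointing down it reaches from about 0.325 to 0.9 m from the base axis. Payload 6.1 kg.
Tool frame: the origin (TCP) lies at the very end of the fingers, on their centre line; the grasp point (between the pads) lies 19 mm behind it; x points along the fingers, y is the direction in which the jaws open and shut, and the axes are right-handed (so a half turn about x gives the same grasp; the last joint's range is limited). The gripper opens to 85 mm and grips with 20 to 120 N. Pads are 22 mm wide; open, the fingers measure 114 mm over their backs; the gripper's body (76 mm by 85 mm) begins 54 mm behind the grasp point. The pads swing forward as they close: fully open they stand 13 mm farther back than shut.
Start: joints at [-1.456, 0.22, 1.526, -0, 1.395, -0.126], TCP at [0.149, -0.607, 0.198] pointing down, gripper open.
Joint ranges: [-2.98, 2.98], [-0.91, 2.08], [0.09, 2.57], [-1.24, 4.39], [0.2, 2.65], [-2.68, 2.68]. Speed limits (rad/s): [2.57, 2.57, 3.01, 3.14, 3.14, 3.14].

INTERFACE

Orientations are given as a rotation vector (axis times angle).
In Python, from workcell import bot gives the robot as it stands.
- The arm moves only by the tool arm_command, never from a script. Its arguments are lists of equal length, an entry for each row: "turn": the turn, a rotation vector about the tool's x, y, z in units of 0.08 rad (1.0 is 0.08 rad), a list of three; "translation": the shift along the tool's x, y, z in units of 5 cm (1.0 is 5 cm), a list of three; "fingers": the gripper's target within -1 to 1 (fully open at 1, half-way at 0, shut at -1). In form: {"turn": [[ax, ay, az], ...], "translation": [[tx, ty, tz], ...], "fingers": [fingers, ...]}. A call has 1 to 12 rows; each row shifts and turns the pose as measured when the row begins, along the tool's axes as they then stand; what a row does not reach is not made up. A row lasts 1/10 s, in which the tool goes at most 50 mm and 8.59 degrees, less where a joint would pass 70% of its speed; a pose out of reach is approached as far as the arm can. A call with a number of a shift or a turn outside -1 to 1 is refused whole. A call with a gripper value outside its range is refused whole. The fingers move at their own pace and stop on an object; the grip force is fixed at half the most. Time passes only in rows, so rows that do not move let the fingers close. It gives the time, the measured TCP pose, the force and the opening at its end, in the units of the state.
- bot.get_state(): the state, without advancing time (a new reading comes with each control period).
- bot.camera(name): name is "scene" or "top" or "wrist"; returns (picture, depth): 420x560x3 uint8, red, green, blue; 420x560 float32, m along the optical axis (not along the pixel's ray), 0 where there is no reading.
- bot.calibration(name): a dict with "camera_matrix" (3x3 intrinsics, pixels), "xyz" and "orientation" of the camera in the world; the wrist camera has in their place "tool_from_camera" (4x4, takes a point from camera to tool coordinates, whose origin is the TCP and whose axes are the tool frame's). Camera axes: x right, y up, looking along -z (the intrinsics and any distortion apply to the point x, -y, -z); pixel columns grow to the right and rows downward; lengths in m; the calibration is good to about 2 mm. A picture is of the moment at which its call begins: read the wrist's pose just before it. calibration takes no time and is no camera call.
- bot.sign_off(): hands the job in, once; it reports no verdict.
The state is a dict: "t": time; "joints": joint angles; "qd": joint speeds; "joint_efforts": joint torques, N m; "tcp_pos": TCP position; "ee_rot": TCP orientation; "ft_force": force on the tool from outside, world axes, zero at the start; "moment": the same for the moment, N m; "grip_width": finger opening in m.
Only numpy, scipy, OpenCV 4.12 (cv2) and the standard library are available. Lean on these libraries where they do the work, as an engineer would, in place of code of your own. Each camera call takes 0.05 s, during which the arm holds its last target. There are 200 camera calls.

TASK

The detector module's bay is open: put its cover plate (the aluminium one with two holes) back on the two pins of the module's sloping face, big hole on the thick pin, and press it down until it lies flush on the face all round, then let go. Leave the smaller cover and the other things on the bench where they are.

Things in the scene. Friction and masses are not known exactly. Their poses are not given: they have to be found in the camera images.
- cover_center (a point): Loose cover plate, 0.2 to 0.33 kg, 96 (x) by 156 (y) by 5 mm; on top a black upright grip 12 mm thick (x), 60 mm long (y), its top 36.5 mm above the plate's underside. Through holes: 17 mm across at y = +40 mm, 11 mm at y = -40 mm, x = 0. This point: over the plate's centre, 18 mm above its underside; z out on the grip side. Starts flat on the bench.
- seat: Sloping face, 130 (x) by 220 (y) mm, of the fixed white module (220 mm wide, 118 mm high), with an open bay 76 by 120 mm, 12 mm deep. Origin: middle of the face, in the plane of the rim the cover must lie on. z: normal to the face, 30 degrees from vertical, leaning to the robot; x up the slope, y to the left. The seated cover's x, y, z run along these.
- pins_nominal (a point): Nominal midpoint between the tips of the two steel pins, which stand along the seat's z, tips 14 mm above the face, last 1.5 mm tapered: 14 mm thick at y = +40 mm, 8 mm thick at y = -40 mm from here. Their common carrier really stands up to 10 mm off this point along y, either way, both pins alike: unreported, to be seen or felt. It is firm.
- plunger_place (a point): Middle of the bay, 4 mm above the face: here stands the top of a black interlock plunger, 12 mm across (up to 1 mm lower at the start). Stiff: about 6 N moves it along the seat's -z; no spring, it stays where pushed. It must be pushed down by the cover for the cover to lie flush.
- blank: Another loose cover, to be left alone: plate 80 by 110 by 5 mm, no through holes, with the same black grip. Origin: centre of its underside. It lies on the bench; the two covers may stand in either place.
- reagent: Brown glass bottle, 70 mm across, 150 mm high, standing; leave alone. Origin: centre of underside.
- beaker: Glass beaker, 64 mm across, 80 mm high; leave alone. Origin: centre of underside.
- vialrack: White vial rack 70 (x) by 160 (y) mm, 58 mm high with vials; leave alone. Origin: centre of underside.
- filler: Green pipette filler lying along its x, 145 mm long, 22 mm thick; leave alone. Origin: on the bench, 50 mm from the green end.
- driver: Screwdriver lying on the bench along its x, 150 mm long; leave alone.
There are look-alikes about, which are no part of the job. What is shaped like the part that bears cover_center but blue is not meant.

How it is judged:
At the end, for the whole second after the job is handed in: The cover lies at rest on the module's face, within 8 mm up and down the slope and 15 mm sideways of the face's middle, square to it within 0.1 rad, parallel to it within 0.04 rad and flush: its underside less than 1.8 mm off the rim (so both pins are in their holes and the plunger is down) (x of cover_center in the frame of seat between -0.008 and 0.008 m and y of cover_center in the frame of seat between -0.015 and 0.015 m and z of cover_center in the frame of seat between 0.0145 and 0.0198 m and angle between the z axis of cover_center and the z axis of seat, either way round below 0.04 rad and angle between the x axis of cover_center and the x axis of seat, either way round below 0.1 rad and linear speed of cover below 0.01 m/s); the robot touches nothing.
It fails at once if the smaller plain cover was moved more than 40 mm (distance of blank from where it was at the start of the episode above 0.04 m).
It fails at once if the bottle, beaker, vial rack, pipette filler or screwdriver was moved more than 40 mm (distance of any of reagent, beaker, vialrack, filler, driver from where it was at the start of the episode above 0.04 m).
It also fails if it takes over 67 s, if anything falls off the work surface, if the arm or the gripper's body presses on something with over 40 N, if the wrist force passes 120 N, or if a joint passes its speed limit or range.

## Working session

There is one attempt and no reset: what is moved stays moved. The work goes in short steps, Python scripts to look and compute and a tool call to move; the robot and the scene stay as the last step left them, time stands still between calls to the robot, and variables do not carry over. Pictures are saved under pics/ and viewed, on a budget of 10 in all, crops included, one or two more only if the job needs it, and the job is handed in when it is done.

Besides the shell and the picture viewer there is one more tool, called after "Request:" in YAML: its name, and indented under it one key for each argument. arm_command: Moves the arm, as the interface text tells. Shifts and turns lie within -1 to 1; 1 stands for 5 cm of shift or 0.08 rad of turn. Its arguments: {"type":"object","properties":{"turn":{"type":"array"},"translation":{"type":"array"},"fingers":{"type":"array"}},"required":["turn","translation","fingers"]}

```bash
mkdir -p pics; ls
cat > h.py <<'E'
import numpy as np, cv2
from scipy.spatial.transform import Rotation as R
from workcell import bot
np.set_printoptions(precision=4,suppress=True)
def T(p,r):
    M=np.eye(4); M[:3,3]=p
    r=np.array(r,float)
    M[:3,:3]=r if r.shape==(3,3) else (R.from_rotvec(r).as_matrix() if r.shape==(3,) else R.from_quat(r).as_matrix()); return M
def tcp(s=None):
    s=s or bot.get_state(); return T(s["tcp_pos"],s["ee_rot"])
def look(name):
    s=bot.get_state(); c=bot.calibration(name)
    M=tcp(s)@np.array(c["tool_from_camera"]) if name=="wrist" else T(c["xyz"],c["orientation"])
    im,d=bot.camera(name); return im,d,np.array(c["camera_matrix"]),M
def cloud(d,K,M):
    v,u=np.mgrid[:d.shape[0],:d.shape[1]]
    P=np.stack([(u-K[0,2])/K[0,0]*d,-(v-K[1,2])/K[1,1]*d,-d],-1)
    W=P@M[:3,:3].T+M[:3,3]; W[d<=0]=np.nan; return W
def save(n,im): cv2.imwrite(n,im[...,::-1])
E
python3 - <<'E'
from h import *
print(bot.get_state())
for n in("scene","top","wrist"):
    print(n,bot.calibration(n))
for n in("top","scene"):
    im,d,K,M=look(n); save(f"pics/{n}0.png",im); np.savez(f"{n}0.npz",im=im,d=d,K=K,M=M)
E
```

```text
pics
{'t': 0.0, 'joints': array([-1.4561,  0.2212,  1.5276, -0.    ,  1.3947, -0.1261]), 'qd': array([-0.0011, -0.0011, -0.0021, -0.0001, -0.0002, -0.0004]), 'joint_efforts': array([  0.0001, -49.6893, -38.94  ,  -0.0002,   0.0111,  -0.0001]), 'tcp_pos': array([ 0.1489, -0.6063,  0.1966]), 'ee_rot': array([ 2.0944,  0.2553, -2.0944]), 'ft_force': array([ 0.182 , -0.0186, -0.2666]), 'moment': array([ 0.0226, -0.0253,  0.0193]), 'grip_width': 0.08547402707206579}
scene {'camera_matrix': array([[401.6866,   0.    , 281.1988],
       [  0.    , 401.6866, 201.431 ],
       [  0.    ,   0.    ,   1.    ]]), 'xyz': array([ 1.0462, -0.5843,  0.8102]), 'orientation': array([0.7314, 0.2859, 0.7506])}
top {'camera_matrix': array([[476.5536,   0.    , 271.6141],
       [  0.    , 476.5536, 213.7104],
       [  0.    ,   0.    ,   1.    ]]), 'xyz': array([ 0.3119, -0.0794,  1.1697]), 'orientation': array([ 0.1595, -0.1848, -1.721 ])}
wrist {'camera_matrix': array([[298.2242,   0.    , 278.1801],
       [  0.    , 298.2242, 213.9975],
       [  0.    ,   0.    ,   1.    ]]), 'tool_from_camera': array([[-0.0006,  0.2627, -0.9649, -0.1765],
       [ 1.    ,  0.0006, -0.0004, -0.0002],
       [ 0.0005, -0.9649, -0.2627, -0.0669],
       [ 0.    ,  0.    ,  0.    ,  1.    ]])}
```

View pics/top0.png

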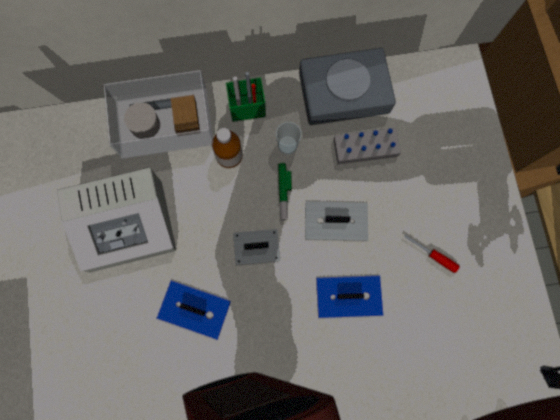

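View pics/scene0.png

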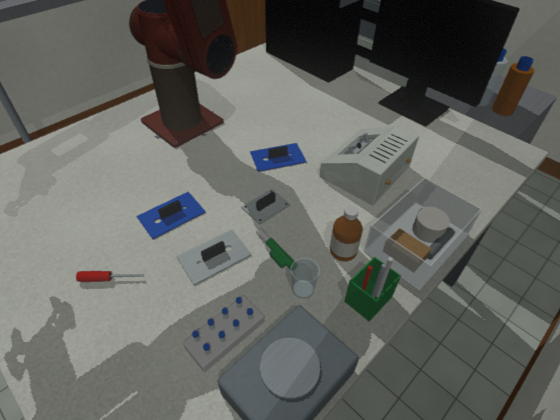

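The top view shows the cover plate at about (337,220), the blank at (256,247), the module at (118,235), and blue look-alikes at (194,309) and (350,296). Next I'll work out the positions.

Run:
```python
from h import *
z=np.load("top0.npz"); im,d,K,M=z["im"],z["d"],z["K"],z["M"]
W=cloud(d,K,M); np.save("Wtop.npy",W)
for n,(u,v) in dict(grip=(337,219),plateA=(315,235),plateB=(360,208),blankgrip=(256,245),bench=(300,270),bottle=(226,150),rack=(366,145),modL=(85,262),modR=(165,240),modTop=(100,180),filler=(284,190),drv=(440,258)).items(): print(n,W[v,u])
# cover plate mask: height 3..8mm region near
bench=np.nanmedian(W[262:275,285:305,2]); print("bench",bench)
sub=W[195:246,298:375]; h=sub[...,2]-bench
m=(h>0.003)&(h<0.008)
P=sub[m][:,:2].astype(np.float32)
m2=(h>0.003); print("plate",m.sum(),cv2.minAreaRect(sub[m2][:,:2].astype(np.float32)))
g=h>0.025; print("grip",g.sum(),sub[g].mean(0),cv2.minAreaRect(sub[g][:,:2].astype(np.float32)))
# module slope face: normals
reg=W[165:275,55:178]; hz=reg[...,2]
gx=cv2.blur(np.nan_to_num(reg),(5,5))
du=np.gradient(gx,axis=1);dv=np.gradient(gx,axis=0); nn=np.cross(du,dv); nn/=np.linalg.norm(nn,axis=-1,keepdims=True)+1e-12; nn*=np.sign(nn[...,2:])
ang=np.degrees(np.arccos(nn[...,2])); f=(abs(ang-30)<6)&(hz>0.02)
n0=np.median(nn[f],0); print("n",n0,f.sum())
Q=reg[f]
for i in range(5):
    c=Q.mean(0); n=np.linalg.svd(Q-c,full_matrices=False)[2][2]; r=(Q-c)@n; Q=Q[abs(r)<max(0.002,2*r.std()*0+0.003)]
n*=np.sign(n[2]); print("plane",c,n,np.degrees(np.arccos(n[2])),len(Q))
a=cv2.resize(im[165:285,50:190],None,fx=5,fy=5,interpolation=cv2.INTER_CUBIC)
b=cv2.resize(im[195:250,300:376],None,fx=4,fy=4,interpolation=cv2.INTER_CUBIC)
save("pics/crop1.png",np.clip(np.vstack([a[:600-220],np.zeros((220,700,3),np.uint8)]) if 0 else a,0,255)); save("pics/crop2.png",b)
```

```text
grip [ 0.5184 -0.2714  0.0376]
plateA [ 0.493  -0.2155  0.0057]
plateB [ 0.5431 -0.3393  0.0043]
blankgrip [ 0.4861 -0.0679  0.0387]
bench [ 0.4142 -0.1648 -0.0018]
bottle [ 0.7097 -0.0326  0.1064]
rack [ 0.6967 -0.3811  0.0276]
modL [0.5055 0.331  0.0624]
modR [0.5273 0.1409 0.0646]
modTop [0.6783 0.2618 0.1198]
filler [ 0.6144 -0.1573  0.0223]
drv [ 0.3877 -0.5023  0.0206]
bench -0.0003567836649941425
plate 1728 ((0.5231475830078125, -0.27518969774246216), (0.19201815128326416, 0.12763170897960663), 80.62249755859375)
grip 133 [ 0.5205 -0.2744  0.0351] ((0.5206823945045471, -0.2739676535129547), (0.06032761186361313, 0.011520234867930412), 80.35810089111328)
n [-0.4807 -0.0394  0.8631] 2420
plane [0.5486 0.2354 0.0794] [-0.4876 -0.0444  0.8719] 29.314563076435796 994
```

View pics/crop1.png

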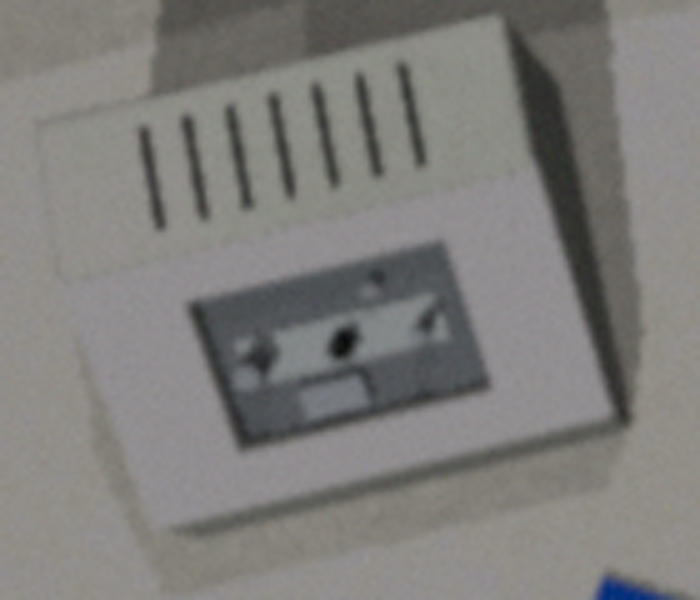

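View pics/crop2.png

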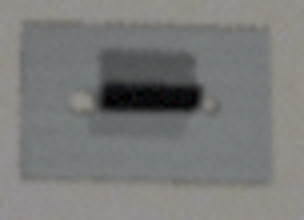

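```bash
cat > geo.py <<'E'
from h import *
E
python3 - <<'E'
from h import *
z=np.load("top0.npz"); im,d,K,M=z["im"],z["d"],z["K"],z["M"]; W=np.load("Wtop.npy")
print("tool\n",tcp())
sub=W[195:246,298:375]; h=sub[...,2]
g=h>0.025; G=sub[g][:,:2]; v=np.linalg.svd(G-G.mean(0),full_matrices=False)[2][0]; v*=np.sign(v[1]); print("grip long axis",v,"yaw",np.arctan2(-v[0],v[1]))
# plate edges by image: corners in crop2
def ray(u,v,n,c):
    r=M[:3,:3]@np.array([(u-K[0,2])/K[0,0],-(v-K[1,2])/K[1,1],-1]); o=M[:3,3]
    return o+r*((c-o)@n)/(r@n)
def cr(pts,o,f): return [((u+.5)/f-.5+o[0],(w+.5)/f-.5+o[1]) for u,w in pts]
ez=np.array([0,0,1.])
for q in cr([(21,24),(270,25),(272,181),(21,178),(82,102),(211,105)],(300,195),4): print("plate",ray(*q,ez,np.array([0,0,.005])))
# plane from face points, ring around bay
poly=np.array(cr([(90,300),(520,195),(600,400),(180,510)],(50,165),5),np.float32)
hole=np.array(cr([(175,290),(455,228),(505,400),(228,465)],(50,165),5),np.float32)
mk=np.zeros(d.shape,np.uint8); cv2.fillPoly(mk,[poly.round().astype(int)],1); cv2.fillPoly(mk,[hole.round().astype(int)],0)
Q=W[(mk>0)&(d>0)]
for i in range(6):
    c=Q.mean(0); n=np.linalg.svd(Q-c,full_matrices=False)[2][2]; r=(Q-c)@n; Q=Q[abs(r)<.006]
n*=np.sign(n[2]); print("plane",c,n,np.degrees(np.arccos(n[2])),len(Q),r.std())
cs=np.array([ray(*q,n,c) for q in cr([(190,303),(443,243),(490,387),(240,447)],(50,165),5)]); print("bay",cs, cs.mean(0),np.linalg.norm(cs-np.roll(cs,-1,0),axis=1))
fs=np.array([ray(*q,n,c) for q in cr([(62,282),(530,170),(628,425),(163,530)],(50,165),5)]); print("face",fs, fs.mean(0),np.linalg.norm(fs-np.roll(fs,-1,0),axis=1))
y=(cs[0]-cs[1]+cs[3]-cs[2]+fs[0]-fs[1]+fs[3]-fs[2]); print("yaw",np.arctan2(-y[0],y[1]),"from n",np.arctan2(-n[1],-n[0]))
E
```

```text
tool
 [[-0.0002  0.2385 -0.9711  0.149 ]
 [ 0.0018 -0.9711 -0.2385 -0.6064]
 [-1.     -0.0018 -0.0002  0.1967]
 [ 0.      0.      0.      1.    ]]
grip long axis [0.1674 0.9859] yaw -0.1681742683459377
plate [ 0.5834 -0.2059  0.005 ]
plate [ 0.5582 -0.3604  0.005 ]
plate [ 0.4606 -0.3419  0.005 ]
plate [ 0.4868 -0.1891  0.005 ]
plate [ 0.5281 -0.2348  0.005 ]
plate [ 0.5136 -0.3139  0.005 ]
plane [0.5476 0.2377 0.0804] [-0.4996 -0.0476  0.865 ] 30.122526650660497 1827 0.002023156445507409
bay [[0.5814 0.3037 0.1036]
 [0.5913 0.1872 0.1029]
 [0.5287 0.1813 0.0664]
 [0.5187 0.2989 0.0671]] [0.555  0.2428 0.085 ] [0.1169 0.0728 0.118  0.0727]
face [[0.5971 0.3558 0.1155]
 [0.616  0.1417 0.1147]
 [0.5037 0.1228 0.0488]
 [0.4882 0.3429 0.0519]] [0.5513 0.2408 0.0827] [0.2149 0.1316 0.2207 0.1268]
yaw 0.08131858763709414 from n 0.09491428699637736
```

```bash
cat > geo.py <<'E'
from h import *
from scipy.spatial.transform import Slerp
def seatframe(c,yaw,tilt=np.radians(30)):
    z=np.array([-np.sin(tilt)*np.cos(yaw),-np.sin(tilt)*np.sin(yaw),np.cos(tilt)])
    y=np.array([-np.sin(yaw),np.cos(yaw),0]); x=np.cross(y,z); return T(c,np.c_[x,y,z])
def toolfrom(F,off):  # tool approaching along -z of F, jaws along F x ; off=(x,y,z) in F
    Rm=F[:3,:3]@np.array([[0,1,0],[0,0,-1],[-1,0,0]]).astype(float)
    return T(F[:3,3]+F[:3,:3]@np.array(off,float),Rm)
def delta(A,B):
    D=np.linalg.inv(A)@B; return D[:3,3]/.05, R.from_matrix(D[:3,:3]).as_rotvec()/.08
def plan(B,n=None,A=None,m=.9):
    A=tcp() if A is None else A
    t,r=delta(A,B); n=n or int(np.ceil(max(np.linalg.norm(t),np.linalg.norm(r))/m)) or 1
    sl=Slerp([0,1],R.from_matrix([A[:3,:3],B[:3,:3]])); P=A; X=[];Y=[]
    for k in range(1,n+1):
        Q=T(A[:3,3]+(B[:3,3]-A[:3,3])*k/n,sl(k/n).as_matrix()); t,r=delta(P,Q); X.append(np.round(t,2).tolist()); Y.append(np.round(r,2).tolist()); P=Q
    print(n,"turn",Y,"\ntrans",X)
SEAT=seatframe([.553,.242,.0845],.085)
COV=seatframe([.522,-.2745,0],-.17,0)
E
python3 - <<'E'
from geo import *
a=toolfrom(seatframe([.47,-.15,.24],-.1,0),[0,0,0]); plan(a,n=17); plan(toolfrom(SEAT,[0,0,.12]),n=11,A=a)
E
```

```text
17 turn [[-0.9, -0.0, 0.0], [-0.9, -0.0, 0.0], [-0.9, -0.0, 0.0], [-0.9, -0.0, 0.0], [-0.9, -0.0, 0.0], [-0.9, -0.0, 0.0], [-0.9, -0.0, 0.0], [-0.9, -0.0, 0.0], [-0.9, -0.0, 0.0], [-0.9, -0.0, 0.0], [-0.9, -0.0, 0.0], [-0.9, -0.0, 0.0], [-0.9, -0.0, 0.0], [-0.9, -0.0, 0.0], [-0.9, -0.0, 0.0], [-0.9, -0.0, 0.0], [-0.9, -0.0, 0.0]] 
trans [[-0.05, -0.43, -0.49], [-0.05, -0.39, -0.52], [-0.05, -0.36, -0.55], [-0.05, -0.31, -0.58], [-0.05, -0.27, -0.6], [-0.05, -0.23, -0.62], [-0.05, -0.18, -0.63], [-0.05, -0.14, -0.64], [-0.05, -0.09, -0.65], [-0.05, -0.04, -0.66], [-0.05, 0.0, -0.66], [-0.05, 0.05, -0.65], [-0.05, 0.1, -0.65], [-0.05, 0.15, -0.64], [-0.05, 0.19, -0.63], [-0.05, 0.24, -0.61], [-0.05, 0.28, -0.59]]
11 turn [[-0.21, 0.06, 0.59], [-0.21, 0.06, 0.59], [-0.21, 0.06, 0.59], [-0.21, 0.06, 0.59], [-0.21, 0.06, 0.59], [-0.21, 0.06, 0.59], [-0.21, 0.06, 0.59], [-0.21, 0.06, 0.59], [-0.21, 0.06, 0.59], [-0.21, 0.06, 0.59], [-0.21, 0.06, 0.59]] 
trans [[0.09, -0.03, -0.7], [0.1, -0.02, -0.7], [0.1, -0.01, -0.7], [0.1, -0.01, -0.7], [0.1, -0.0, -0.7], [0.11, 0.01, -0.7], [0.11, 0.01, -0.7], [0.11, 0.02, -0.7], [0.12, 0.02, -0.7], [0.12, 0.03, -0.7], [0.13, 0.04, -0.7]]
```

Request:
arm_command:
  turn:
    - [-0.9,0,0]
    - [-0.9,0,0]
    - [-0.9,0,0]
    - [-0.9,0,0]
    - [-0.9,0,0]
    - [-0.9,0,0]
    - [-0.9,0,0]
    - [-0.9,0,0]
    - [-0.9,0,0]
    - [-0.9,0,0]
    - [-0.9,0,0]
    - [-0.9,0,0]
  translation:
    - [-0.05,-0.43,-0.49]
    - [-0.05,-0.39,-0.52]
    - [-0.05,-0.36,-0.55]
    - [-0.05,-0.31,-0.58]
    - [-0.05,-0.27,-0.6]
    - [-0.05,-0.23,-0.62]
    - [-0.05,-0.18,-0.63]
    - [-0.05,-0.14,-0.64]
    - [-0.05,-0.09,-0.65]
    - [-0.05,-0.04,-0.66]
    - [-0.05,0,-0.66]
    - [-0.05,0.05,-0.65]
  fingers: [1,1,1,1,1,1,1,1,1,1,1,1]

```text
t: 1.3
tcp_pos: [0.3752, -0.2687, 0.2221]
ee_rot: [1.531, 0.982, -1.526]
ft_force: [0.8, -0.6, 0.5]
grip_width: 0.0855
```

Run:
```python
from geo import *
s=bot.get_state(); print(s["t"],s["tcp_pos"],s["joints"])
plan(toolfrom(SEAT,[0,0,.12]),n=20)
```

```text
1.3 [ 0.3752 -0.2687  0.2221] [-0.7969 -0.1882  1.8944  0.0053  1.447  -0.3583]
20 turn [[-0.32, 0.08, 0.32], [-0.32, 0.08, 0.32], [-0.32, 0.08, 0.32], [-0.32, 0.08, 0.32], [-0.32, 0.08, 0.32], [-0.32, 0.08, 0.32], [-0.32, 0.08, 0.32], [-0.32, 0.08, 0.32], [-0.32, 0.08, 0.32], [-0.32, 0.08, 0.32], [-0.32, 0.08, 0.32], [-0.32, 0.08, 0.32], [-0.32, 0.08, 0.32], [-0.32, 0.08, 0.32], [-0.32, 0.08, 0.32], [-0.32, 0.08, 0.32], [-0.32, 0.08, 0.32], [-0.32, 0.08, 0.32], [-0.32, 0.08, 0.32], [-0.32, 0.08, 0.32]] 
trans [[0.04, -0.11, -0.51], [0.04, -0.1, -0.51], [0.04, -0.08, -0.51], [0.04, -0.07, -0.51], [0.04, -0.06, -0.52], [0.05, -0.05, -0.52], [0.05, -0.04, -0.52], [0.05, -0.02, -0.52], [0.05, -0.01, -0.52], [0.06, 0.0, -0.52], [0.06, 0.01, -0.52], [0.06, 0.02, -0.52], [0.07, 0.04, -0.51], [0.07, 0.05, -0.51], [0.08, 0.06, -0.51], [0.08, 0.07, -0.51], [0.09, 0.08, -0.51], [0.09, 0.09, -0.5], [0.1, 0.1, -0.5], [0.1, 0.11, -0.5]]
```

Request:
arm_command:
  turn:
    - [-0.32,0.08,0.32]
    - [-0.32,0.08,0.32]
    - [-0.32,0.08,0.32]
    - [-0.32,0.08,0.32]
    - [-0.32,0.08,0.32]
    - [-0.32,0.08,0.32]
    - [-0.32,0.08,0.32]
    - [-0.32,0.08,0.32]
    - [-0.32,0.08,0.32]
    - [-0.32,0.08,0.32]
  translation:
    - [0.04,-0.11,-0.51]
    - [0.04,-0.1,-0.51]
    - [0.04,-0.08,-0.51]
    - [0.04,-0.07,-0.51]
    - [0.04,-0.06,-0.52]
    - [0.05,-0.05,-0.52]
    - [0.05,-0.04,-0.52]
    - [0.05,-0.02,-0.52]
    - [0.05,-0.01,-0.52]
    - [0.06,0.0,-0.52]
  fingers: [1,1,1,1,1,1,1,1,1,1]

```text
t: 2.3
tcp_pos: [0.4333, -0.002, 0.2023]
ee_rot: [1.461, 0.942, -1.117]
ft_force: [0.3, 0.8, -0.2]
grip_width: 0.0853
```

Request:
arm_command:
  turn:
    - [-0.32,0.08,0.32]
    - [-0.32,0.08,0.32]
    - [-0.32,0.08,0.32]
    - [-0.32,0.08,0.32]
    - [-0.32,0.08,0.32]
    - [-0.32,0.08,0.32]
    - [-0.32,0.08,0.32]
    - [-0.32,0.08,0.32]
    - [-0.32,0.08,0.32]
    - [-0.32,0.08,0.32]
    - [0,0,0]
    - [0,0,0]
  translation:
    - [0.06,0.01,-0.52]
    - [0.06,0.02,-0.52]
    - [0.07,0.04,-0.51]
    - [0.07,0.05,-0.51]
    - [0.08,0.06,-0.51]
    - [0.08,0.07,-0.51]
    - [0.09,0.08,-0.51]
    - [0.09,0.09,-0.5]
    - [0.1,0.1,-0.5]
    - [0.1,0.11,-0.5]
    - [0,0,0]
    - [0,0,0]
  fingers: [1,1,1,1,1,1,1,1,1,1,1,1]

```text
t: 3.5
tcp_pos: [0.4837, 0.2656, 0.1811]
ee_rot: [1.358, 0.883, -0.722]
ft_force: [-0.6, -0.3, -1.1]
grip_width: 0.0853
```

Run:
```python
from geo import *
im,d,K,M=look("wrist"); save("pics/w1.png",im); np.savez("w1.npz",im=im,d=d,K=K,M=M)
s=bot.get_state(); print(s["t"],s["tcp_pos"],s["joints"])
print((np.linalg.inv(SEAT)@tcp()))
```

```text
3.55 [0.4838 0.2653 0.1811] [ 0.4784 -0.3325  2.1843 -0.2516  0.8029  0.4965]
[[ 0.0076  0.9997  0.023  -0.0097]
 [ 0.0163  0.0228 -0.9996  0.0291]
 [-0.9998  0.008  -0.0162  0.1172]
 [ 0.      0.      0.      1.    ]]
```

View pics/w1.png

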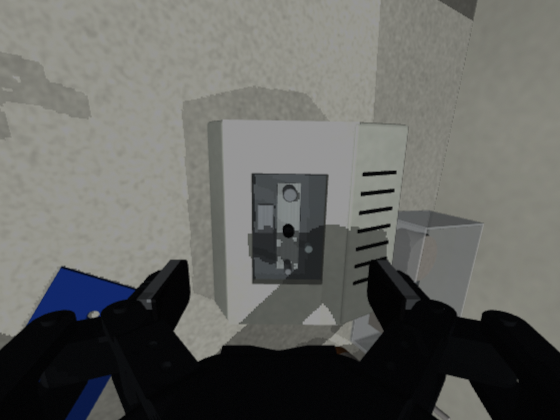

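The wrist view shows the bay at cols 252–328, rows 174–284, with the thick pin near (290,192), the plunger near (288,231) and the small pin near (289,268). Next I'll fit the face and the pins.

Run:
```python
from geo import *
z=np.load("w1.npz"); im,d,K,M=z["im"],z["d"],z["K"],z["M"]
W=cloud(d,K,M)
mk=np.zeros(d.shape,bool); mk[130:300,228:350]=1; mk[168:290,247:333]=0
Q=W[mk&(d>0)]
for i in range(8):
    c=np.median(Q,0) if i==0 else Q.mean(0); n=np.linalg.svd(Q-c,full_matrices=False)[2][2]; r=(Q-c)@n; Q=Q[abs(r)<.004]
n*=np.sign(n[2]); print("plane",c,n,np.degrees(np.arccos(n[2])),len(Q),r.std(),"yaw",np.arctan2(-n[1],-n[0]))
S=np.linalg.inv(SEAT); V=W@S[:3,:3].T+S[:3,3]; print("face z in SEAT guess", np.mean((Q@S[:3,:3].T+S[:3,3])[:,2]))
np.save("V1.npy",V)
sub=V[165:292,244:336]
h=np.clip((sub[...,2]+.02)/.04*255,0,255); h=np.nan_to_num(h).astype(np.uint8)
a=cv2.resize(im[165:292,244:336],None,fx=4,fy=4,interpolation=cv2.INTER_CUBIC)
b=cv2.resize(cv2.applyColorMap(h,cv2.COLORMAP_JET)[...,::-1],None,fx=4,fy=4,interpolation=cv2.INTER_NEAREST)
a=cv2.convertScaleAbs(a,alpha=1.5,beta=0)
save("pics/w1c.png",np.hstack([a,b]))
```

```text
plane [0.5517 0.2714 0.0848] [-0.499  -0.0459  0.8654] 30.06997862143041 10207 0.000712693099040036 yaw 0.09165527479740362
face z in SEAT guess -0.00034205009342728635
```

View pics/w1c.png

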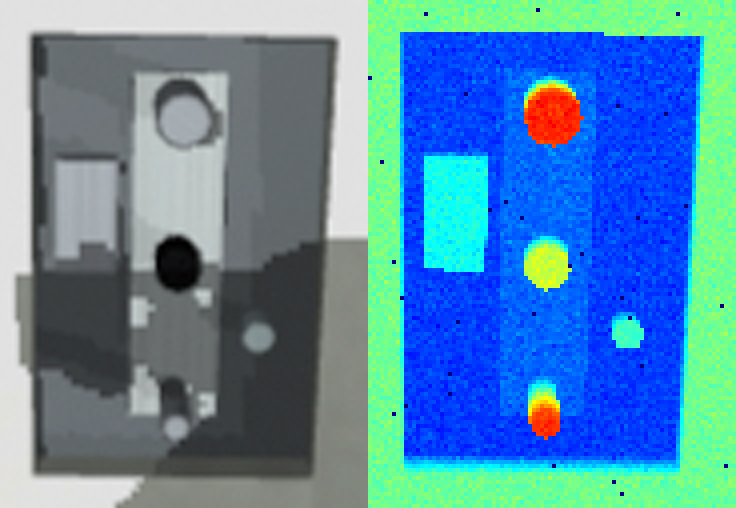

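Depth shows both pin tips and the plunger clearly. I'll take their centroids and the bay edges.

Run:
```python
from geo import *
V=np.load("V1.npy"); z=np.load("w1.npz"); im=z["im"]
def reg(r,c,lo,hi):
    s=V[r[0]:r[1],c[0]:c[1]].reshape(-1,3); s=s[(s[:,2]>lo)&(s[:,2]<hi)]
    (cx,cy),rad=cv2.minEnclosingCircle(s[:,:2].astype(np.float32)); return s.mean(0),(cx,cy,2*rad),len(s),np.ptp(s[:,:2],axis=0)
print("big",reg((180,206),(275,300),.012,.018)); print("small",reg((258,280),(275,290),.012,.018)); print("plunger",reg((220,240),(270,292),.001,.008))
g=V[...,2]; face=abs(g)<.003
# bay edges: transitions per row/col (face pixels just outside)
L=[];Rr=[]
for r in range(185,275,3):
    f=np.where(face[r,235:290])[0]; f=f[f<30]; L.append(V[r,235+f.max()][:2])
    f=np.where(face[r,305:350])[0]; Rr.append(V[r,305+f.min()][:2])
U=[];B=[]
for c in range(262,318,3):
    f=np.where(face[150:200,c])[0]; U.append(V[150+f[f<35].max(),c][:2])
    f=np.where(face[270:300,c])[0]; B.append(V[270+f.min(),c][:2])
L,Rr,U,B=map(np.array,(L,Rr,U,B))
print("L",np.polyfit(L[:,1],L[:,0],1),"R",np.polyfit(Rr[:,1],Rr[:,0],1)); print("U",np.polyfit(U[:,0],U[:,1],1),"B",np.polyfit(B[:,0],B[:,1],1))
```

```text
big (array([0.0025, 0.0412, 0.0136]), (0.002642599865794182, 0.04073905572295189, 0.013568523339927197), 151, array([0.0134, 0.0129]))
small (array([ 0.0025, -0.0382,  0.013 ]), (0.0038204151205718517, -0.03873969987034798, 0.008084755390882492), 31, array([0.0041, 0.0078]))
plunger (array([0.0019, 0.0005, 0.0029]), (0.0024749510921537876, 0.0001029095146805048, 0.01239934004843235), 84, array([0.0084, 0.0122]))
L [-0.0092 -0.0356] R [0.0387 0.0392]
U [0.0003 0.0605] B [ 0.0174 -0.0599]
```

```bash
cat >> geo.py <<'E'
SEAT=seatframe((SEAT@[.0024,.0012,-.0003,1])[:3],.087)   # refined, y centred on pins
E
python3 - <<'E'
from geo import *
plan(toolfrom(COV,[0,0.015,.12]),n=21)
E
```

```text
21 turn [[0.16, -0.05, -0.31], [0.16, -0.05, -0.31], [0.16, -0.05, -0.31], [0.16, -0.05, -0.31], [0.16, -0.05, -0.31], [0.16, -0.05, -0.31], [0.16, -0.05, -0.31], [0.16, -0.05, -0.31], [0.16, -0.05, -0.31], [0.16, -0.05, -0.31], [0.16, -0.05, -0.31], [0.16, -0.05, -0.31], [0.16, -0.05, -0.31], [0.16, -0.05, -0.31], [0.16, -0.05, -0.31], [0.16, -0.05, -0.31], [0.16, -0.05, -0.31], [0.16, -0.05, -0.31], [0.16, -0.05, -0.31], [0.16, -0.05, -0.31], [0.16, -0.05, -0.31]] 
trans [[0.04, -0.04, 0.5], [0.04, -0.04, 0.5], [0.05, -0.03, 0.5], [0.05, -0.02, 0.5], [0.05, -0.01, 0.5], [0.05, -0.01, 0.5], [0.05, 0.0, 0.5], [0.06, 0.01, 0.5], [0.06, 0.02, 0.5], [0.06, 0.03, 0.5], [0.06, 0.03, 0.5], [0.06, 0.04, 0.5], [0.06, 0.05, 0.5], [0.06, 0.06, 0.5], [0.06, 0.07, 0.5], [0.06, 0.08, 0.5], [0.06, 0.08, 0.49], [0.06, 0.09, 0.49], [0.06, 0.1, 0.49], [0.06, 0.11, 0.49], [0.06, 0.11, 0.49]]
```

Request:
arm_command:
  turn:
    - [0.16,-0.05,-0.31]
    - [0.16,-0.05,-0.31]
    - [0.16,-0.05,-0.31]
    - [0.16,-0.05,-0.31]
    - [0.16,-0.05,-0.31]
    - [0.16,-0.05,-0.31]
    - [0.16,-0.05,-0.31]
    - [0.16,-0.05,-0.31]
    - [0.16,-0.05,-0.31]
    - [0.16,-0.05,-0.31]
    - [0.16,-0.05,-0.31]
  translation:
    - [0.04,-0.04,0.5]
    - [0.04,-0.04,0.5]
    - [0.05,-0.03,0.5]
    - [0.05,-0.02,0.5]
    - [0.05,-0.01,0.5]
    - [0.05,-0.01,0.5]
    - [0.05,0.0,0.5]
    - [0.06,0.01,0.5]
    - [0.06,0.02,0.5]
    - [0.06,0.03,0.5]
    - [0.06,0.03,0.5]
  fingers: [1,1,1,1,1,1,1,1,1,1,1]

```text
t: 4.65
tcp_pos: [0.5021, -0.0262, 0.1516]
ee_rot: [1.364, 1.006, -1.051]
ft_force: [-0.5, 0.6, 0.8]
grip_width: 0.0855
```

Request:
arm_command:
  turn:
    - [0.16,-0.05,-0.31]
    - [0.16,-0.05,-0.31]
    - [0.16,-0.05,-0.31]
    - [0.16,-0.05,-0.31]
    - [0.16,-0.05,-0.31]
    - [0.16,-0.05,-0.31]
    - [0.16,-0.05,-0.31]
    - [0.16,-0.05,-0.31]
    - [0.16,-0.05,-0.31]
    - [0.16,-0.05,-0.31]
    - [0,0,0]
    - [0,0,0]
  translation:
    - [0.06,0.04,0.5]
    - [0.06,0.05,0.5]
    - [0.06,0.06,0.5]
    - [0.06,0.07,0.5]
    - [0.06,0.08,0.5]
    - [0.06,0.08,0.49]
    - [0.06,0.09,0.49]
    - [0.06,0.1,0.49]
    - [0.06,0.11,0.49]
    - [0.06,0.11,0.49]
    - [0,0,0]
    - [0,0,0]
  fingers: [1,1,1,1,1,1,1,1,1,1,1,1]

```text
t: 5.85
tcp_pos: [0.5082, -0.3021, 0.1262]
ee_rot: [1.358, 1.104, -1.367]
ft_force: [0.3, 0.7, 0.7]
grip_width: 0.0856
```

Run:
```python
from geo import *
im,d,K,M=look("wrist"); save("pics/w2.png",cv2.convertScaleAbs(im,alpha=1.4)); np.savez("w2.npz",im=im,d=d,K=K,M=M)
W=cloud(d,K,M)
Z=W[...,2]
s=bot.get_state(); print(s["t"],s["tcp_pos"],s["joints"])
near=np.linalg.norm(W[...,:2]-[.522,-.2745],axis=-1)<.11
b=np.nanmedian(Z[near&(Z<.002)]); print("bench",b)
p=near&(Z>b+.003)&(Z<b+.008); P=W[p][:,:2].astype(np.float32); print("plate",cv2.minAreaRect(P),np.median(Z[p]))
g=near&(Z>b+.03)&(Z<b+.042); G=W[g]; print("grip",G.mean(0),cv2.minAreaRect(G[:,:2].astype(np.float32)),len(G))
h=near&(Z<b+.0025)
# holes: bench pixels within 12mm of nominal
for y in(.04,-.04):
    c=(COV@[0,y,0,1])[:2]; q=h&(np.linalg.norm(W[...,:2]-c,axis=-1)<.016); Q=W[q][:,:2].astype(np.float32); print(y,c,len(Q), Q.mean(0) if len(Q) else 0, cv2.minEnclosingCircle(Q) if len(Q) else 0)
```

```text
5.9 [ 0.5081 -0.3021  0.1264] [-0.6665  0.2026  1.6851 -0.0054  1.2561 -0.4548]
bench 0.00020501401847181078
plate ((0.5226592421531677, -0.274975061416626), (0.15746837854385376, 0.09633961319923401), 79.47251892089844) 0.005205371914247303
grip [ 0.5227 -0.2746  0.0365] ((0.5223731994628906, -0.27576711773872375), (0.05988018959760666, 0.01179060060530901), 78.58600616455078) 880
0.04 [ 0.5288 -0.2351] 247 [ 0.53   -0.2362] ((0.5299099683761597, -0.23638567328453064), 0.008413693867623806)
-0.04 [ 0.5152 -0.3139] 56 [ 0.5149 -0.3168] ((0.5150653123855591, -0.3159386217594147), 0.005306951701641083)
```

View pics/w2.png

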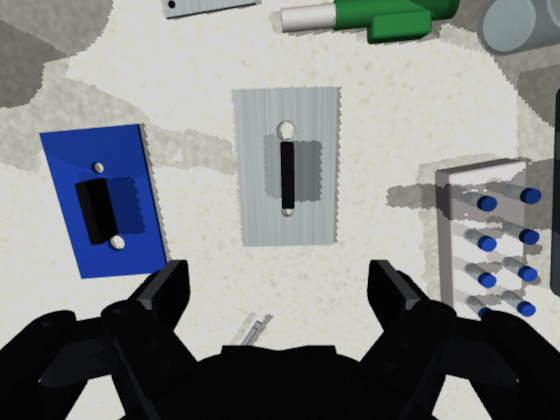

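The picture shows the cover upright in the frame: big hole at (287,131) on the +y side, grip at (288,175), small hole at (288,212). The pose is centre (0.5226, -0.2753), yaw -0.186.

```bash
cat >> geo.py <<'E'
COV=seatframe([.5225,-.2755,0],-.186,0)
E
python3 - <<'E'
from geo import *
a=toolfrom(COV,[0,0,.06]); plan(a,n=4); plan(toolfrom(COV,[0,0,.008]),n=4,A=a)
E
```

```text
4 turn [[-0.08, 0.01, 0.01], [-0.08, 0.01, 0.01], [-0.08, 0.01, 0.01], [-0.08, 0.01, 0.01]] 
trans [[0.33, 0.04, -0.15], [0.33, 0.04, -0.15], [0.33, 0.04, -0.15], [0.33, 0.05, -0.14]]
4 turn [[0.0, -0.0, 0.0], [-0.0, 0.0, 0.0], [-0.0, 0.0, 0.0], [-0.0, 0.0, 0.0]] 
trans [[0.26, 0.0, 0.0], [0.26, 0.0, -0.0], [0.26, 0.0, -0.0], [0.26, 0.0, -0.0]]
```

Request:
arm_command:
  turn:
    - [-0.08,0.01,0.01]
    - [-0.08,0.01,0.01]
    - [-0.08,0.01,0.01]
    - [-0.08,0.01,0.01]
    - [0,0,0]
    - [0,0,0]
  translation:
    - [0.33,0.04,-0.15]
    - [0.33,0.04,-0.15]
    - [0.33,0.04,-0.15]
    - [0.33,0.05,-0.14]
    - [0,0,0]
    - [0,0,0]
  fingers: [1,1,1,1,1,1]

```text
t: 6.5
tcp_pos: [0.5218, -0.2706, 0.062]
ee_rot: [1.343, 1.115, -1.339]
ft_force: [-0.4, -0.4, 1.0]
grip_width: 0.0852
```

Run:
```python
from geo import *
plan(toolfrom(COV,[0,0,.008]),n=5); plan(toolfrom(COV,[0,0,.008]),n=1)
```

```text
5 turn [[0.01, 0.0, -0.01], [0.01, 0.0, -0.01], [0.01, 0.0, -0.01], [0.01, 0.0, -0.01], [0.01, 0.0, -0.01]] 
trans [[0.22, 0.01, 0.02], [0.22, 0.01, 0.02], [0.22, 0.01, 0.02], [0.22, 0.01, 0.02], [0.22, 0.01, 0.02]]
1 turn [[0.06, 0.0, -0.05]] 
trans [[1.08, 0.03, 0.09]]
```

Request:
arm_command:
  turn:
    - [0.02,0,-0.02]
    - [0.02,0,-0.02]
    - [0.02,0,-0.01]
    - [0,0,0]
    - [0,0,0]
    - [0,0,0]
  translation:
    - [0.24,0.01,0.04]
    - [0.24,0.01,0.04]
    - [0.24,0.01,0.01]
    - [0.2,0,0]
    - [0.12,0,0]
    - [0,0,0]
  fingers: [1,1,1,1,1,1]

```text
t: 7.1
tcp_pos: [0.5232, -0.2772, 0.0079]
ee_rot: [1.346, 1.111, -1.345]
ft_force: [-0.1, -0.5, -0.5]
grip_width: 0.0853
```

Run:
```python
from geo import *
print(bot.get_state()["tcp_pos"]); plan(toolfrom(COV,[0,0,.008]),n=1)
```

```text
[ 0.5232 -0.2772  0.0079]
1 turn [[-0.02, 0.02, -0.03]] 
trans [[-0.0, -0.02, -0.03]]
```

Good; close the fingers.

Request:
arm_command:
  turn:
    - [-0.02,0.02,-0.03]
    - [0,0,0]
    - [0,0,0]
    - [0,0,0]
    - [0,0,0]
    - [0,0,0]
    - [0,0,0]
    - [0,0,0]
  translation:
    - [0,-0.02,-0.03]
    - [0,0,0]
    - [0,0,0]
    - [0,0,0]
    - [0,0,0]
    - [0,0,0]
    - [0,0,0]
    - [0,0,0]
  fingers: [-1,-1,-1,-1,-1,-1,-1,-1]

```text
t: 7.9
tcp_pos: [0.5237, -0.2761, 0.0096]
ee_rot: [1.345, 1.113, -1.343]
ft_force: [-0.6, 0.4, -0.8]
grip_width: 0.0004
```

Request:
arm_command:
  turn:
    - [0,0,0]
    - [0,0,0]
    - [0,0,0]
    - [0,0,0]
    - [0,0,0]
    - [0,0,0]
  translation:
    - [0,0,0]
    - [0,0,0]
    - [-0.1,0,0]
    - [-0.5,0,0]
    - [-0.8,0,0]
    - [-0.8,0,0]
  fingers: [-1,-1,-1,-1,-1,-1]

```text
t: 8.5
tcp_pos: [0.5183, -0.2725, 0.1155]
ee_rot: [1.345, 1.129, -1.35]
ft_force: [0.6, 0.2, -0.0]
grip_width: 0.0005
```

Run:
```python
from geo import *
s=bot.get_state(); print(s["t"],s["grip_width"],s["ft_force"],s["moment"])
a=toolfrom(seatframe([.5,0.0,.24],-.05,np.radians(12)),[0,0,0]); plan(a); plan(toolfrom(SEAT,[0,0,.11]),A=a)
```

```text
8.5 0.0004748921894486807 [ 0.573   0.2069 -0.0017] [-0.0602 -0.0423 -0.0225]
7 turn [[-0.24, 0.01, 0.39], [-0.24, 0.01, 0.39], [-0.24, 0.01, 0.39], [-0.24, 0.01, 0.39], [-0.24, 0.01, 0.39], [-0.24, 0.01, 0.39], [-0.24, 0.01, 0.39]] 
trans [[-0.35, -0.2, -0.76], [-0.35, -0.17, -0.76], [-0.36, -0.15, -0.77], [-0.36, -0.12, -0.77], [-0.36, -0.09, -0.77], [-0.37, -0.07, -0.77], [-0.37, -0.04, -0.77]]
6 turn [[-0.27, 0.1, 0.65], [-0.27, 0.1, 0.65], [-0.27, 0.1, 0.65], [-0.27, 0.1, 0.65], [-0.27, 0.1, 0.65], [-0.27, 0.1, 0.65]] 
trans [[0.19, -0.08, -0.79], [0.19, -0.07, -0.79], [0.19, -0.06, -0.79], [0.19, -0.06, -0.79], [0.2, -0.05, -0.79], [0.2, -0.04, -0.79]]
```

The fingers closed on nothing (0.4 mm). I'll look before anything else.

Run:
```python
from geo import *
im,d,K,M=look("wrist"); im2,d2,K2,M2=look("scene")
save("pics/w3.png",np.hstack([cv2.resize(cv2.convertScaleAbs(im,alpha=1.4),(400,300)),cv2.resize(cv2.convertScaleAbs(im2[180:345,130:350],alpha=1.3),(400,300),interpolation=cv2.INTER_CUBIC)])); np.savez("w3.npz",im=im,d=d,K=K,M=M)
W=cloud(d,K,M); Z=W[...,2]; near=np.linalg.norm(W[...,:2]-[.5225,-.2755],axis=-1)<.13
g=near&(Z>.03)&(Z<.042); G=W[g]; print(G.mean(0),cv2.minAreaRect(G[:,:2].astype(np.float32)))
p=near&(Z>.0035)&(Z<.0085); print(cv2.minAreaRect(W[p][:,:2].astype(np.float32)))
```

```text
[ 0.5227 -0.2739  0.0365] ((0.522709846496582, -0.2751162052154541), (0.05934150144457817, 0.011019503697752953), 79.32698059082031)
((0.5268450975418091, -0.25151705741882324), (0.20521581172943115, 0.09620815515518188), 79.42813110351562)
```

View pics/w3.png

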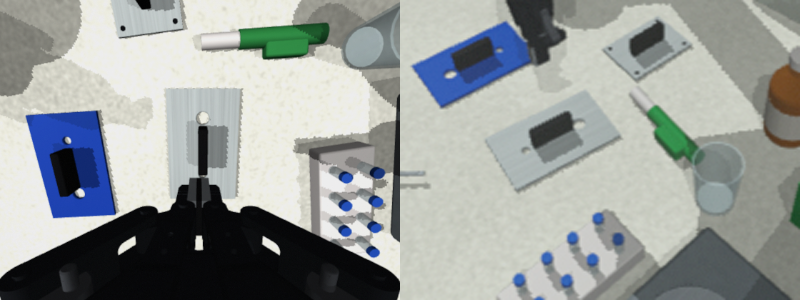

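Run:
```python
from geo import *
z=np.load("w3.npz"); d,K,M=z["d"],z["K"],z["M"]; A=tcp(); print(A[:3,3])
W=cloud(d,K,M); I=np.linalg.inv(A)
V=W@I[:3,:3].T+I[:3,3]
m=(abs(V[...,1])<.03)&(abs(V[...,2])<.05)&(V[...,0]>-.08)&(V[...,0]<.03)
Q=V[m]; print("wrist pts",len(Q)); 
for x0 in np.arange(-.08,.03,.01):
    q=Q[(Q[:,0]>=x0)&(Q[:,0]<x0+.01)]
    if len(q): print("x %.3f"%x0,len(q),q.min(0),q.max(0))
for n in("scene","top"):
    im,d,K,M=look(n); W=cloud(d,K,M); V=W@I[:3,:3].T+I[:3,3]
    m=(abs(V[...,1])<.06)&(abs(V[...,2])<.06)&(V[...,0]>-.12)&(V[...,0]<.05); Q=V[m]; print(n,len(Q))
    for x0 in np.arange(-.12,.05,.01):
        q=Q[(Q[:,0]>=x0)&(Q[:,0]<x0+.01)]
        if len(q): print("x %.3f"%x0,len(q),q.min(0),q.max(0))
    if n=="scene": save("pics/s3.png",cv2.resize(cv2.convertScaleAbs(im[100:300,130:330],alpha=1.3),(600,600)))
```

```text
[ 0.5229 -0.2757  0.122 ]
wrist pts 4766
x -0.080 2544 [-0.08   -0.03   -0.0165] [-0.07    0.03    0.0098]
x -0.070 804 [-0.07   -0.023  -0.0156] [-0.06    0.0157  0.0089]
x -0.060 563 [-0.06   -0.0174 -0.0141] [-0.05    0.0096 -0.0083]
x -0.050 537 [-0.05   -0.0176 -0.0142] [-0.04    0.0095 -0.0086]
x -0.040 318 [-0.04   -0.0177 -0.0142] [-0.0301  0.0095 -0.0087]
scene 285
x -0.120 50 [-0.1199 -0.0176 -0.0012] [-0.1101  0.0584  0.0166]
x -0.110 57 [-0.1098 -0.0483 -0.0173] [-0.1001  0.0513  0.0168]
x -0.100 33 [-0.0998 -0.0385 -0.0121] [-0.0901  0.0451  0.0133]
x -0.090 46 [-0.0898 -0.0302 -0.0074] [-0.0801  0.0331  0.0133]
x -0.080 8 [-0.0791 -0.0066 -0.0027] [-0.0703  0.0249  0.0116]
x -0.070 19 [-0.069  -0.0068 -0.007 ] [-0.0601  0.0157  0.0107]
x -0.060 34 [-0.0597 -0.0056 -0.0115] [-0.0505  0.0162  0.0109]
x -0.050 34 [-0.0499 -0.004  -0.0116] [-0.0411  0.0153  0.0112]
x -0.040 4 [-0.0399 -0.0008  0.0073] [-0.0362  0.0077  0.0101]
top 100
x -0.120 30 [-0.1199 -0.055  -0.0142] [-0.1123 -0.0412  0.0112]
x -0.110 15 [-0.109  -0.0442 -0.0189] [-0.1001 -0.0167  0.0081]
x -0.100 11 [-0.0998 -0.0395 -0.0167] [-0.0902 -0.0171 -0.0095]
x -0.090 23 [-0.0885 -0.0364 -0.0155] [-0.0805 -0.0161 -0.0051]
x -0.080 1 [-0.0759 -0.0151 -0.0142] [-0.0759 -0.0151 -0.0142]
x -0.070 1 [-0.068  -0.0153 -0.0088] [-0.068  -0.0153 -0.0088]
x -0.060 7 [-0.0563 -0.0149 -0.0134] [-0.0524 -0.0014 -0.007 ]
x -0.050 5 [-0.0498 -0.014  -0.0134] [-0.0407  0.0041 -0.0091]
x -0.040 7 [-0.0393 -0.0083 -0.0133] [-0.0354  0.0032 -0.0108]
```

Both the wrist and scene cameras put the closed fingertips about 35 mm short of the reported TCP. So the fingers shut above the 36.5 mm grip, and the cover didn't move. The fingers need to go about 35 mm deeper than the reported TCP suggests; I'll re-open and redo the grasp with that offset.

```bash
cat >> geo.py <<'E'
COV=seatframe([.5226,-.2752,0],-.186,0)
E
python3 - <<'E'
from geo import *
plan(toolfrom(COV,[0,0,.02]),n=5); print(bot.get_state()["grip_width"])
E
```

```text
5 turn [[0.0, -0.01, 0.02], [0.0, -0.01, 0.02], [0.0, -0.01, 0.02], [0.0, -0.01, 0.02], [0.0, -0.01, 0.02]] 
trans [[0.39, 0.01, 0.01], [0.39, 0.01, 0.01], [0.39, 0.01, 0.0], [0.39, 0.01, 0.0], [0.39, 0.01, 0.0]]
2.449202950179547e-05
```

Request:
arm_command:
  turn:
    - [0,0,0]
    - [0,0,0]
    - [0,0,0]
    - [0,0,0]
    - [0,0,0]
    - [0,0,0]
    - [0,-0.01,0.02]
    - [0,-0.01,0.02]
    - [0,-0.01,0.02]
    - [0,-0.01,0.02]
    - [0,-0.01,0.02]
    - [0,0,0]
  translation:
    - [0,0,0]
    - [0,0,0]
    - [0,0,0]
    - [0,0,0]
    - [0,0,0]
    - [0,0,0]
    - [0.39,0.01,0.01]
    - [0.39,0.01,0.01]
    - [0.39,0.01,0]
    - [0.39,0.01,0]
    - [0.39,0.01,0]
    - [0,0,0]
  fingers: [1,1,1,1,1,1,1,1,1,1,1,1]

```text
t: 9.9
tcp_pos: [0.5189, -0.2728, 0.0106]
ee_rot: [1.345, 1.121, -1.347]
ft_force: [0.0, -0.5, -0.8]
grip_width: 0.0852
```

Run:
```python
from geo import *
s=bot.get_state(); print(s["tcp_pos"],s["grip_width"]); plan(toolfrom(COV,[0,0,-.024]),n=4)
im,d,K,M=look("wrist"); A=tcp(s); W=cloud(d,K,M); I=np.linalg.inv(A); V=W@I[:3,:3].T+I[:3,3]
for sg in(1,-1):
    q=V[(V[...,1]*sg>.03)&(V[...,1]*sg<.065)&(abs(V[...,2])<.02)&(V[...,0]>-.08)&(W[...,2]>.02)]; print(sg,len(q),q.min(0),q.max(0),np.percentile(q,[2,98],axis=0))
```

```text
[ 0.5189 -0.2728  0.0106] 0.08523423340367127
4 turn [[-0.0, -0.01, 0.02], [-0.0, -0.01, 0.02], [-0.0, -0.01, 0.02], [-0.0, -0.01, 0.02]] 
trans [[0.17, 0.02, 0.01], [0.17, 0.02, 0.01], [0.17, 0.02, 0.01], [0.17, 0.02, 0.01]]
1 2046 [-0.08    0.0424 -0.0123] [-0.0463  0.0571  0.011 ] [[-0.0792  0.0427 -0.0119]
 [-0.0489  0.056   0.0095]]
-1 2050 [-0.0799 -0.0562 -0.0123] [-0.0463 -0.0416  0.011 ] [[-0.0792 -0.0553 -0.0118]
 [-0.0489 -0.0419  0.0095]]
```

Request:
arm_command:
  turn:
    - [0,-0.01,0.02]
    - [0,-0.01,0.02]
    - [0,-0.01,0.02]
    - [0,-0.01,0.02]
    - [0,0,0]
    - [0,0,0]
  translation:
    - [0.17,0.02,0.01]
    - [0.17,0.02,0.01]
    - [0.17,0.02,0.01]
    - [0.12,0.02,0.01]
    - [0,0,0]
    - [0,0,0]
  fingers: [1,1,1,1,1,1]

```text
t: 10.55
tcp_pos: [0.5265, -0.2784, -0.018]
ee_rot: [1.345, 1.105, -1.341]
ft_force: [0.3, 0.8, -0.4]
grip_width: 0.0855
```

Run:
```python
from geo import *
s=bot.get_state(); print(s["tcp_pos"],s["ft_force"]); plan(toolfrom(COV,[0,0,-.024]),n=1)
```

```text
[ 0.5265 -0.2784 -0.018 ] [ 0.2817  0.8098 -0.3818]
1 turn [[-0.0, 0.06, -0.12]] 
trans [[0.12, -0.09, -0.05]]
```

Request:
arm_command:
  turn:
    - [0,0.03,-0.06]
    - [0,0,0]
    - [0,0,0]
  translation:
    - [0.1,-0.05,-0.03]
    - [0,0,0]
    - [0,0,0]
  fingers: [1,1,1]

```text
t: 10.85
tcp_pos: [0.5246, -0.2765, -0.0228]
ee_rot: [1.345, 1.11, -1.343]
ft_force: [0.1, -0.4, 1.2]
grip_width: 0.0848
```

Run:
```python
from geo import *
for i in range(3):
    s=bot.get_state(); print(s["tcp_pos"],s["ft_force"]); plan(toolfrom(COV,[0,0,-.024]),n=1); bot.camera("wrist")
```

```text
[ 0.5246 -0.2765 -0.0228] [ 0.0612 -0.3939  1.1919]
1 turn [[0.0, 0.03, -0.06]] 
trans [[0.02, -0.04, -0.02]]
[ 0.5244 -0.2764 -0.0229] [-0.2543 -0.1665 -0.2343]
1 turn [[0.0, 0.03, -0.06]] 
trans [[0.02, -0.04, -0.02]]
[ 0.5244 -0.2765 -0.0229] [1.4977 0.1226 1.1457]
1 turn [[0.0, 0.03, -0.06]] 
trans [[0.02, -0.04, -0.02]]
```

Stable and close enough. I'll close, then check the width before lifting.

Request:
arm_command:
  turn:
    - [0,0.03,-0.06]
    - [0,0,0]
    - [0,0,0]
    - [0,0,0]
    - [0,0,0]
    - [0,0,0]
    - [0,0,0]
    - [0,0,0]
  translation:
    - [0,-0.03,-0.02]
    - [0,0,0]
    - [0,0,0]
    - [0,0,0]
    - [0,0,0]
    - [0,0,0]
    - [0,0,0]
    - [0,0,0]
  fingers: [-1,-1,-1,-1,-1,-1,-1,-1]

```text
t: 11.8
tcp_pos: [0.5234, -0.2754, -0.0222]
ee_rot: [1.345, 1.115, -1.345]
ft_force: [-0.7, 0.3, -0.1]
grip_width: 0.0107
```

Request:
arm_command:
  turn:
    - [0,0,0]
    - [0,0,0]
    - [0,0,0]
    - [0,0,0]
    - [0,0,0]
    - [0,0,0]
    - [0,0,0]
  translation:
    - [-0.1,0,0]
    - [-0.4,0,0]
    - [-0.7,0,0]
    - [-0.8,0,0]
    - [-0.5,0,0]
    - [0,0,0]
    - [0,0,0]
  fingers: [-1,-1,-1,-1,-1,-1,-1]

```text
t: 12.5
tcp_pos: [0.5192, -0.2724, 0.1021]
ee_rot: [1.345, 1.127, -1.35]
ft_force: [-0.2, -0.3, -2.9]
grip_width: 0.0109
```

Run:
```python
from geo import *
s=bot.get_state(); print(s["t"],s["tcp_pos"],s["grip_width"],s["ft_force"],s["moment"])
im,d,K,M=look("wrist"); A=tcp(s); np.savez("w4.npz",im=im,d=d,K=K,M=M,A=A); save("pics/w4.png",cv2.convertScaleAbs(im,alpha=1.4))
# pins in tool-of-w1 coordinates (tool frame), for later comparison
V=cloud(d,K,M); I=np.linalg.inv(A); V=V@I[:3,:3].T+I[:3,3]
for x in(-.04,-.02): 
    m=(V[...,0]>x)&(V[...,0]<x+.02)&(abs(V[...,1])<.06)&(V[...,2]<-.02)&(V[...,2]>-.1); print(x,m.sum(),np.nanmedian(V[m][:,0]) if m.any() else 0)
a=toolfrom(seatframe([.5,0.0,.19],-.05,np.radians(12)),[0,0,0]); plan(a,n=11); plan(toolfrom(SEAT,[0,0,.06]),A=a,n=11)
```

```text
12.5 [ 0.5192 -0.2724  0.1021] 0.010891975661166365 [-0.1688 -0.3039 -2.8823] [ 0.0363 -0.0222 -0.0398]
-0.04 21213 -0.02744854262348377
-0.02 0 0
11 turn [[-0.15, 0.01, 0.25], [-0.15, 0.01, 0.25], [-0.15, 0.01, 0.25], [-0.15, 0.01, 0.25], [-0.15, 0.01, 0.25], [-0.15, 0.01, 0.25], [-0.15, 0.01, 0.25], [-0.15, 0.01, 0.25], [-0.15, 0.01, 0.25], [-0.15, 0.01, 0.25], [-0.15, 0.01, 0.25]] 
trans [[-0.16, -0.13, -0.48], [-0.16, -0.12, -0.48], [-0.16, -0.11, -0.48], [-0.16, -0.1, -0.49], [-0.16, -0.09, -0.49], [-0.16, -0.08, -0.49], [-0.17, -0.07, -0.49], [-0.17, -0.06, -0.49], [-0.17, -0.05, -0.49], [-0.17, -0.04, -0.49], [-0.17, -0.03, -0.49]]
11 turn [[-0.15, 0.06, 0.36], [-0.15, 0.06, 0.36], [-0.15, 0.06, 0.36], [-0.15, 0.06, 0.36], [-0.15, 0.06, 0.36], [-0.15, 0.06, 0.36], [-0.15, 0.06, 0.36], [-0.15, 0.06, 0.36], [-0.15, 0.06, 0.36], [-0.15, 0.06, 0.36], [-0.15, 0.06, 0.36]] 
trans [[0.1, 0.0, -0.44], [0.1, 0.01, -0.44], [0.1, 0.01, -0.44], [0.11, 0.01, -0.44], [0.11, 0.01, -0.44], [0.11, 0.01, -0.44], [0.11, 0.02, -0.44], [0.11, 0.02, -0.44], [0.12, 0.02, -0.43], [0.12, 0.02, -0.43], [0.12, 0.02, -0.43]]
```

View pics/w4.png

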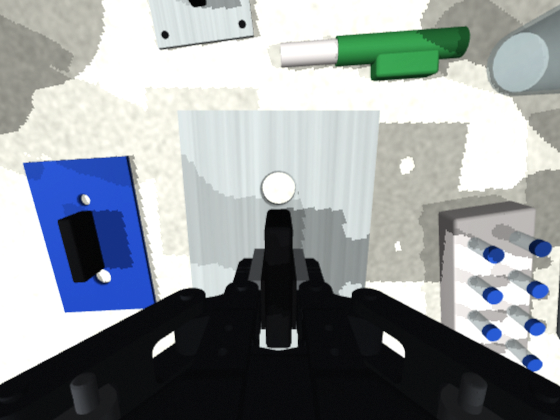

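The cover is held: width 10.9 mm, 2.9 N of weight, and the big hole visible at (278,188). I'll measure its in-hand pose with the wrist camera, the same camera I used for the pins, so the calibration bias cancels.

```bash
cat > inhand.py <<'E'
from geo import *
def inhand(d,K,M,A):
    I=np.linalg.inv(A); V=cloud(d,K,M)@I[:3,:3].T+I[:3,3]
    m=(abs(V[...,0]+.0275)<.006)&(abs(V[...,1])<.06)&(V[...,2]<-.02)&(V[...,2]>-.1)
    Q=V[m]
    for i in range(4):
        c=Q.mean(0); n=np.linalg.svd(Q-c,full_matrices=False)[2][2]; r=(Q-c)@n; Q=Q[abs(r)<.002]
    n*=-np.sign(n[0])
    rc=np.argwhere(m); r0,c0=rc.min(0); r1,c1=rc.max(0)
    # intersect pixel rays with plate plane
    o=I[:3,:3]@M[:3,3]+I[:3,3]; Rm=I[:3,:3]@M[:3,:3]
    def ray(u,v):
        q=Rm@np.array([(u-K[0,2])/K[0,0],-(v-K[1,2])/K[1,1],-1]); return o+q*((c-o)@n)/(q@n)
    mm=m.astype(np.uint8); mm=cv2.morphologyEx(mm,cv2.MORPH_CLOSE,np.ones((3,3),np.uint8))
    N,lab,st,ce=cv2.connectedComponentsWithStats((1-mm)[r0:r1,c0:c1],connectivity=4)
    for k in range(1,N):
        if st[k,4]>200 and abs(ce[k][0]+c0-278)<40 and st[k,2]<60: 
            p=ray(ce[k][0]+c0,ce[k][1]+r0); print("hole px",ce[k]+[c0,r0],st[k],"tool",p)
    # edges
    L=[];Rr=[];U=[]
    for r in range(r0+8,r0+90,4):
        cc=np.where(mm[r])[0]; L.append(ray(cc.min()-.5,r)); Rr.append(ray(cc.max()+.5,r))
    for cx in range(c0+15,c1-15,5):
        U.append(ray(cx,np.where(mm[:,cx])[0].min()-.5))
    L,Rr,U=map(np.array,(L,Rr,U))
    print("plane c",c,"n",n,"std",r.std()); print("L y(z)",np.polyfit(L[:,2],L[:,1],1),"R",np.polyfit(Rr[:,2],Rr[:,1],1),"U z(y)",np.polyfit(U[:,1],U[:,2],1))
if __name__=="__main__":
    z=np.load("w4.npz"); inhand(z["d"],z["K"],z["M"],z["A"])
    A1=np.linalg.inv(T([0.4838,0.2653,0.1811],[1.358,.883,-.722]))
E
python3 inhand.py
```

```text
hole px [278.5    186.9822] [ 85  62  32  31 786] tool [-0.0274  0.0005 -0.0403]
hole px [278.4526 218.3496] [ 87 101  28  15 369] tool [-0.0274  0.0004 -0.0238]Traceback (most recent call last):
  File "inhand.py", line 28, in <module>
    z=np.load("w4.npz"); inhand(z["d"],z["K"],z["M"],z["A"])
                         ~~~~~~^^^^^^^^^^^^^^^^^^^^^^^^^^^^^
  File "inhand.py", line 26, in inhand
    print("plane c",c,"n",n,"std",r.std()); print("L y(z)",np.polyfit(L[:,2],L[:,1],1),"R",np.polyfit(Rr[:,2],Rr[:,1],1),"U z(y)",np.polyfit(U[:,1],U[:,2],1))
                                  ^^^^^
AttributeError: 'int' object has no attribute 'std'
```

Request:
arm_command:
  turn:
    - [-0.15,0.01,0.25]
    - [-0.15,0.01,0.25]
    - [-0.15,0.01,0.25]
    - [-0.15,0.01,0.25]
    - [-0.15,0.01,0.25]
    - [-0.15,0.01,0.25]
    - [-0.15,0.01,0.25]
    - [-0.15,0.01,0.25]
    - [-0.15,0.01,0.25]
    - [-0.15,0.01,0.25]
    - [-0.15,0.01,0.25]
  translation:
    - [-0.16,-0.13,-0.48]
    - [-0.16,-0.12,-0.48]
    - [-0.16,-0.11,-0.48]
    - [-0.16,-0.1,-0.49]
    - [-0.16,-0.09,-0.49]
    - [-0.16,-0.08,-0.49]
    - [-0.17,-0.07,-0.49]
    - [-0.17,-0.06,-0.49]
    - [-0.17,-0.05,-0.49]
    - [-0.17,-0.04,-0.49]
    - [-0.17,-0.03,-0.49]
  fingers: [-1,-1,-1,-1,-1,-1,-1,-1,-1,-1,-1]

```text
t: 13.65
tcp_pos: [0.4852, 0.0119, 0.1662]
ee_rot: [1.336, 1.058, -1.114]
ft_force: [0.8, -0.4, -3.0]
grip_width: 0.0113
```

```bash
sed -i 's/r=(Q-c)@n; Q=Q\[abs(r)<.002\]/res=(Q-c)@n; Q=Q[abs(res)<.002]/; s/r.std()/res.std()/' inhand.py; python3 inhand.py
python3 - <<'E'
from geo import *
plan(toolfrom(SEAT,[0,0,.06]),n=12)
E
```

```text
hole px [278.5    186.9822] [ 85  62  32  31 786] tool [-0.0274  0.0005 -0.0403]
hole px [278.4526 218.3496] [ 87 101  28  15 369] tool [-0.0274  0.0004 -0.0238]
plane c [-0.0274  0.0005 -0.051 ] n [-1.     -0.0007  0.0001] std 0.0006370961030645038
L y(z) [-0.001  -0.0476] R [0.0006 0.0485] U z(y) [ 0.0005 -0.0774]
12 turn [[-0.15, 0.04, 0.36], [-0.15, 0.04, 0.36], [-0.15, 0.04, 0.36], [-0.15, 0.04, 0.36], [-0.15, 0.04, 0.36], [-0.15, 0.04, 0.36], [-0.15, 0.04, 0.36], [-0.15, 0.04, 0.36], [-0.15, 0.04, 0.36], [-0.15, 0.04, 0.36], [-0.15, 0.04, 0.36], [-0.15, 0.04, 0.36]] 
trans [[0.06, 0.04, -0.38], [0.06, 0.04, -0.38], [0.07, 0.04, -0.38], [0.07, 0.04, -0.38], [0.07, 0.05, -0.38], [0.07, 0.05, -0.38], [0.07, 0.05, -0.38], [0.08, 0.05, -0.38], [0.08, 0.05, -0.38], [0.08, 0.06, -0.38], [0.09, 0.06, -0.38], [0.09, 0.06, -0.38]]
```

Request:
arm_command:
  turn:
    - [-0.15,0.04,0.36]
    - [-0.15,0.04,0.36]
    - [-0.15,0.04,0.36]
    - [-0.15,0.04,0.36]
    - [-0.15,0.04,0.36]
    - [-0.15,0.04,0.36]
    - [-0.15,0.04,0.36]
    - [-0.15,0.04,0.36]
    - [-0.15,0.04,0.36]
    - [-0.15,0.04,0.36]
    - [-0.15,0.04,0.36]
    - [-0.15,0.04,0.36]
  translation:
    - [0.06,0.04,-0.38]
    - [0.06,0.04,-0.38]
    - [0.07,0.04,-0.38]
    - [0.07,0.04,-0.38]
    - [0.07,0.05,-0.38]
    - [0.07,0.05,-0.38]
    - [0.07,0.05,-0.38]
    - [0.08,0.05,-0.38]
    - [0.08,0.05,-0.38]
    - [0.08,0.06,-0.38]
    - [0.09,0.06,-0.38]
    - [0.09,0.06,-0.38]
  fingers: [-1,-1,-1,-1,-1,-1,-1,-1,-1,-1,-1,-1]

```text
t: 14.85
tcp_pos: [0.5043, 0.2487, 0.1051]
ee_rot: [1.348, 0.904, -0.767]
ft_force: [0.3, -0.9, -2.2]
grip_width: 0.0108
```

Request:
arm_command:
  turn:
    - [0,0,0]
    - [0,0,0]
  translation:
    - [0,0,0]
    - [0,0,0]
  fingers: [-1,-1]

```text
t: 15.05
tcp_pos: [0.4996, 0.249, 0.0986]
ee_rot: [1.34, 0.912, -0.773]
ft_force: [-0.5, 0.4, -1.9]
grip_width: 0.011
```

```bash
cat > st.py <<'E'
from geo import *
import sys
x,y,z=map(float,sys.argv[1:4]); n=int(sys.argv[4]) if len(sys.argv)>4 else 1
s=bot.get_state(); F=SEAT[:3,:3].T@s["ft_force"]; print("t",s["t"],"inseat",(np.linalg.inv(SEAT)@tcp(s))[:3,3]*1000,"F seat",F,"mom seat",SEAT[:3,:3].T@s["moment"],"w",s["grip_width"])
plan(toolfrom(SEAT,[x,y,z]),n=n)
E
python3 st.py -.0005 0 .012
python3 - <<'E'
from inhand import *
s=bot.get_state(); im,d,K,M=look("wrist"); inhand(d,K,M,tcp(s))
E
```

```text
t 15.05 inseat [-40.9011  10.4161  38.862 ] F seat [-1.3067  0.4187 -1.3904] mom seat [-0.0336  0.4211  0.0586] w 0.010993434295466247
1 turn [[0.19, -0.06, 0.57]] 
trans [[0.5, 0.83, 0.22]]
hole px [278.4746 186.9949] [ 86  62  32  31 788] tool [-0.0273  0.0006 -0.0402]
hole px [278.3569 217.8791] [ 88 101  27  14 339] tool [-0.0273  0.0006 -0.0239]
plane c [-0.0273  0.0006 -0.051 ] n [-1.     -0.0009 -0.0002] std 0.0006269227097529784
L y(z) [ 0.004  -0.0471] R [0.0009 0.0487] U z(y) [ 0.0002 -0.0772]
```

```bash
python3 st.py -.0005 0 .04 4
```

```text
t 15.1 inseat [-41.1196  10.0759  38.8127] F seat [-2.4953  0.1464 -2.8007] mom seat [-0.0419  0.5065  0.0188] w 0.010876669819535547
4 turn [[0.05, -0.01, 0.14], [0.05, -0.01, 0.14], [0.05, -0.01, 0.14], [0.05, -0.01, 0.14]] 
trans [[-0.02, 0.2, 0.05], [-0.01, 0.2, 0.05], [-0.01, 0.2, 0.05], [-0.01, 0.2, 0.05]]
```

Request:
arm_command:
  turn:
    - [0.05,-0.01,0.14]
    - [0.05,-0.01,0.14]
    - [0.05,-0.01,0.14]
    - [0.05,-0.01,0.14]
    - [0,0,0]
    - [0,0,0]
  translation:
    - [-0.02,0.2,0.05]
    - [-0.01,0.2,0.05]
    - [-0.01,0.2,0.05]
    - [-0.01,0.2,0.05]
    - [0,0,0]
    - [0,0,0]
  fingers: [-1,-1,-1,-1,-1,-1]

```text
t: 15.7
tcp_pos: [0.5394, 0.2382, 0.1229]
ee_rot: [1.374, 0.865, -0.751]
ft_force: [0.2, -0.6, -3.3]
grip_width: 0.0107
```

```bash
python3 st.py -.0005 0 .015 2
```

```text
t 15.7 inseat [ 4.7216 -3.7579 40.473 ] F seat [-1.4931 -0.5671 -2.9139] mom seat [ 0.0503  0.5176 -0.0208] w 0.01065804314411071
2 turn [[-0.04, 0.01, -0.02], [-0.04, 0.01, -0.02]] 
trans [[0.25, -0.05, -0.04], [0.25, -0.05, -0.04]]
```

Request:
arm_command:
  turn:
    - [-0.04,0.01,-0.02]
    - [-0.03,0.01,-0.02]
    - [0,0,0]
    - [0,0,0]
    - [0,0,0]
  translation:
    - [0.25,-0.05,-0.04]
    - [0.25,-0.05,-0.04]
    - [0.15,0,0]
    - [0,0,0]
    - [0,0,0]
  fingers: [-1,-1,-1,-1,-1]

```text
t: 16.2
tcp_pos: [0.5516, 0.2433, 0.0921]
ee_rot: [1.369, 0.869, -0.749]
ft_force: [1.0, 0.2, -2.9]
grip_width: 0.0111
```

```bash
python3 st.py -.0005 0 .000
```

```text
t 16.2 inseat [0.275  0.2678 7.5302] F seat [-0.5583  0.085  -3.0742] mom seat [-0.0239  0.4454 -0.013 ] w 0.01110796905828776
1 turn [[-0.02, 0.0, -0.01]] 
trans [[0.15, -0.02, 0.01]]
```

```bash
python3 - <<'E'
from geo import *
s=bot.get_state(); im,d,K,M=look("wrist"); A=tcp(s); S=np.linalg.inv(SEAT); V=cloud(d,K,M)@S[:3,:3].T+S[:3,3]
q=V[175:200,262:295].reshape(-1,3); print("TCP seat",(S@A)[:3,3])
t=q[(q[:,2]<.018)&(q[:,2]>.010)]; print("pin tip pts",len(t),t.mean(0),t.min(0),t.max(0),"circle",cv2.minEnclosingCircle(t[:,:2].astype(np.float32)))
h=q[(q[:,2]>.029)]; hh=q[q[:,2]<.02]; print(len(hh),"plate z",np.median(h[:,2]))
E
python3 st.py -.0005 0 -.007
```

```text
TCP seat [0.0003 0.0003 0.0075]
pin tip pts 366 [0.0002 0.039  0.0139] [-0.0068  0.0328  0.012 ] [0.0066 0.0437 0.016 ] circle ((-9.058229625225067e-05, 0.03873969614505768), 0.006878051441162825)
705 plate z 0.0341177688751637
t 16.25 inseat [0.3108 0.2925 7.6179] F seat [-1.5399 -0.4541 -1.9572] mom seat [0.0292 0.5105 0.019 ] w 0.01120473324712595
1 turn [[-0.02, 0.0, -0.02]] 
trans [[0.29, -0.02, 0.01]]
```

Run:
```python
from geo import *
s=bot.get_state(); im,d,K,M=look("wrist"); A=tcp(s); S=np.linalg.inv(SEAT); V=cloud(d,K,M)@S[:3,:3].T+S[:3,3]
q=V[160:212,255:302]; t=(q[...,2]<.018)&(q[...,2]>.010); p=q[t]; print(len(p),p.min(0),p.max(0),p.mean(0),cv2.minEnclosingCircle(p[:,:2].astype(np.float32)))
rr=np.argwhere(t); print(rr.min(0)+[160,255],rr.max(0)+[160,255])
hh=np.argwhere(q[...,2]<.027); print("hole px",hh.min(0)+[160,255],hh.max(0)+[160,255])
```

```text
404 [-0.0067  0.0329  0.0109] [0.0066 0.0454 0.0155] [0.0002 0.0396 0.0138] ((-5.4777367040514946e-05, 0.03949026018381119), 0.0067610908299684525)
[172 265] [193 288]
hole px [172 263] [202 294]
```

Seen through the hole, the pin is within about 1 mm of concentric. I'll nudge by (-0.8,-0.9) mm and go down.

Request:
arm_command:
  turn:
    - [-0.02,0,-0.02]
    - [0,0,0]
    - [0,0,0]
  translation:
    - [0.12,-0.02,0.02]
    - [0.1,0,0]
    - [0,0,0]
  fingers: [-1,-1,-1]

```text
t: 16.6
tcp_pos: [0.5573, 0.2431, 0.0832]
ee_rot: [1.369, 0.87, -0.747]
ft_force: [-0.9, 0.0, -2.9]
grip_width: 0.0107
```

```bash
python3 st.py -.0005 -.0006 -.012
```

```text
t 16.6 inseat [ 0.7613 -0.4375 -3.0663] F seat [-2.1893  0.0895 -2.051 ] mom seat [0.0103 0.486  0.0392] w 0.010715270581778477
1 turn [[-0.0, -0.01, -0.03]] 
trans [[0.18, -0.03, 0.0]]
```

Request:
arm_command:
  turn:
    - [0,-0.01,-0.03]
    - [0,0,0]
    - [0,0,0]
    - [0,0,0]
  translation:
    - [0.06,-0.03,0]
    - [0.06,0,0]
    - [0.06,0,0]
    - [0,0,0]
  fingers: [-1,-1,-1,-1]

```text
t: 17.0
tcp_pos: [0.5608, 0.2434, 0.0737]
ee_rot: [1.367, 0.871, -0.75]
ft_force: [0.2, 0.4, -1.7]
grip_width: 0.0109
```

```bash
python3 st.py -.0005 -.0006 -.016
```

```text
t 17.0 inseat [ -0.9653  -0.5157 -13.0079] F seat [-0.6388  0.3549 -1.6466] mom seat [-0.0169  0.5056 -0.0151] w 0.010949409809602151
1 turn [[-0.0, 0.0, 0.01]] 
trans [[0.06, 0.01, 0.0]]
```

The underside is about 9.5 mm above the face with no contact force, so it is past both pin tips. I'll continue down to the plunger.

Request:
arm_command:
  turn:
    - [0,0,0]
    - [0,0,0]
    - [0,0,0]
  translation:
    - [0.06,0.01,0]
    - [0.05,0,0]
    - [0,0,0]
  fingers: [-1,-1,-1]

```text
t: 17.3
tcp_pos: [0.5645, 0.2438, 0.069]
ee_rot: [1.367, 0.871, -0.749]
ft_force: [-0.7, -0.6, -2.0]
grip_width: 0.011
```

```bash
python3 st.py -.0005 -.0006 -.0225
```

```text
t 17.3 inseat [ -0.1302  -0.4201 -18.9369] F seat [-1.6255 -0.5498 -1.3963] mom seat [-0.0001  0.4807  0.0744] w 0.010986028705196596
1 turn [[-0.0, 0.0, 0.0]] 
trans [[0.07, -0.01, 0.0]]
```

Request:
arm_command:
  turn:
    - [0,0,0]
    - [0,0,0]
    - [0,0,0]
  translation:
    - [0.06,-0.01,0]
    - [0.05,0,0]
    - [0.03,0,0]
  fingers: [-1,-1,-1]

```text
t: 17.6
tcp_pos: [0.5663, 0.2438, 0.0658]
ee_rot: [1.366, 0.871, -0.752]
ft_force: [-26.4, -8.2, 24.7]
grip_width: 0.0106
```

```bash
python3 st.py -.0005 -.0006 -.0225
```

```text
t 17.6 inseat [ -0.1556  -0.5535 -22.5635] F seat [-11.0223  -5.8842  34.8934] mom seat [-0.3465  1.8988 -0.0001] w 0.010601236589696089
1 turn [[-0.0, 0.03, 0.03]] 
trans [[-0.0, -0.01, 0.0]]
```

Contact at the predicted flush height, 35 N along the normal. I'll check flushness and tilt with the wrist depth image before letting go.

```bash
cat > flush.py <<'E'
from geo import *
def fit(Q):
    for i in range(6):
        c=Q.mean(0) if i else np.median(Q,0); n=np.linalg.svd(Q-c,full_matrices=False)[2][2]; r=(Q-c)@n; Q=Q[abs(r)<.0025]
    return c,n*np.sign(n[2]),len(Q)
im,d,K,M=look("wrist"); np.savez("w5.npz",im=im,d=d,K=K,M=M); S=np.linalg.inv(SEAT); V=cloud(d,K,M)@S[:3,:3].T+S[:3,3]
X,Y,Z=V[...,0],V[...,1],V[...,2]
pl=(abs(X)<.044)&(abs(Y)<.075)&(abs(Z-.005)<.004)
fa=(abs(X)<.062)&(abs(Y)<.106)&((abs(X)>.052)|(abs(Y)>.083))&(abs(Z)<.0028)
cp,n_p,a=fit(V[pl]); cf,nf,b=fit(V[fa]); print("plate",cp,n_p,a,"face",cf,nf,b)
print("gap under plate mm",((cp-cf)@nf-.005)*1e3,"angle",np.arccos(np.clip(n_p@nf,-1,1)))
for sx in(-1,1):
    for sy in(-1,1):
        m=pl&(X*sx>.02)&(Y*sy>.02); print(sx,sy,m.sum(),"gap mm",(np.median((V[m]-cf)@nf)-.005)*1e3 if m.any() else None)
s=bot.get_state(); print("t",s["t"],"F seat",SEAT[:3,:3].T@s["ft_force"],"w",s["grip_width"])
E
python3 flush.py
```

```text
plate [-0.0001  0.0364  0.005 ] [-0.0007 -0.0029  1.    ] 25481 face [0.0005 0.0742 0.0001] [-0.0012 -0.0027  1.    ] 21494
gap under plate mm -0.03010810212397512 angle 0.0005772102593506809
-1 -1 47 gap mm -0.29319756747637254
-1 1 5346 gap mm -0.007512127620588026
1 -1 41 gap mm -0.08201568924555251
1 1 5338 gap mm -0.05310701854184009
t 17.65 F seat [-10.6947  -5.5789  33.4986] w 0.01121699855393745
```

Flush all round: gap about 0 mm, tilt under 0.001 rad. Release and back away along the normal.

Request:
arm_command:
  turn:
    - [0,0,0]
    - [0,0,0]
    - [0,0,0]
    - [0,0,0]
    - [0,0,0]
    - [0,0,0]
    - [0,0,0]
  translation:
    - [-0.02,0,0]
    - [0,0,0]
    - [0,0,0]
    - [0,0,0]
    - [0,0,0]
    - [0,0,0]
    - [0,0,0]
  fingers: [1,1,1,1,1,1,1]

```text
t: 18.35
tcp_pos: [0.5686, 0.245, 0.0696]
ee_rot: [1.369, 0.867, -0.746]
ft_force: [0.7, -0.3, -0.9]
grip_width: 0.0857
```

Request:
arm_command:
  turn:
    - [0,0,0]
    - [0,0,0]
    - [0,0,0]
    - [0,0,0]
    - [0,0,0]
    - [0,0,0]
    - [0,0,0]
  translation:
    - [-0.1,0,0]
    - [-0.3,0,0]
    - [-0.6,0,0]
    - [-0.8,0,0]
    - [-0.8,0,0]
    - [0,0,0]
    - [0,0,0]
  fingers: [1,1,1,1,1,1,1]

```text
t: 19.05
tcp_pos: [0.4997, 0.2387, 0.1862]
ee_rot: [1.369, 0.869, -0.747]
ft_force: [0.4, 0.1, -1.0]
grip_width: 0.0856
```

```bash
python3 flush.py
python3 - <<'E'
from h import *
z=np.load("w5.npz"); save("pics/w5.png",cv2.convertScaleAbs(z["im"],alpha=1.4)); print(bot.get_state()["ft_force"])
E
```

```text
plate [0.0002 0.0052 0.0048] [-0.0009 -0.0024  1.    ] 12046 face [ 0.0002  0.0177 -0.0001] [-0.0008 -0.0028  1.    ] 9067
gap under plate mm -0.002255705762329273 angle 0.00032833577250076536
-1 -1 1158 gap mm 0.02629576533771938
-1 1 1496 gap mm -0.010286392207139138
1 -1 1171 gap mm 0.01924501493656
1 1 1494 gap mm -0.014152413479071209
t 19.1 F seat [0.0768 0.3842 0.0792] w 0.08527970874067424
[-0.0066  0.385   0.107 ]
```

View pics/w5.png

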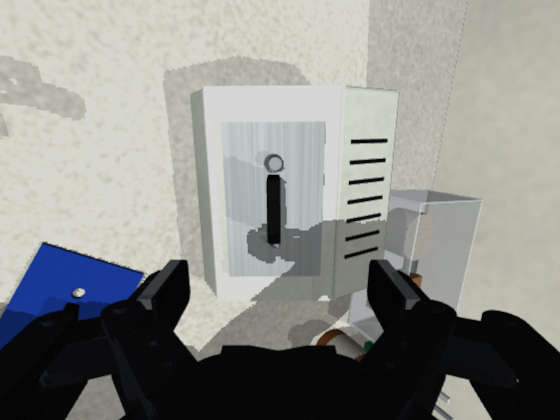

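The plate lies flush, square and centred on the face. The thick pin shows in the big hole at (274,163), and the gripper is clear. Handing in.

```bash
python3 -c "
from workcell import bot
bot.sign_off()"
```

```text
the job is handed in; nothing more can be done
```

The aluminium cover is on the two pins with its big hole on the thick pin, pressed flush, and released. I handed the job in at about 19 s.

- **Final check:** After release, wrist depth put the gap under the plate at 0.00 mm (all four quadrants within 0.03 mm) and the tilt at 0.0003 rad. The plate was centred and square in the picture, and there was no force on the wrist with the gripper clear.
- **Pressing force:** The last reading during the press-down was about 35 N along the face normal, with the cover at the predicted flush height.
- **First grasp missed:** The fingers closed on nothing, and I lifted before checking the width. The cameras put the shut fingertips about 34 mm short of the reported TCP, contrary to the description. I corrected for that and the second grasp held; the cover did not shift in the missed attempt.
- **Arm overshoot:** The arm overshot or fell short on longer moves with the cover held, by about 40 mm once over the module. I corrected it well clear of contact.
- **Not checked:** I did not re-measure the blank and the other bench items at the end. No contact with them was felt, and I saw no sign of it in the pictures.
- **Pictures:** I viewed 10.

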